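Start a circuit board test on the bench tester

ROBOT

A 6-joint arm with a two-finger parallel gripper is mounted at the origin on the work surface. World frame = base frame: x ahead of the robot, y to its left, z up, the work surface at z = 0. Lengths are in m, angles in rad, forces in N, time in s.
With the tool pointing down it reaches from about 0.375 to 0.975 m from the base axis. Payload 3.8 kg.
Tool frame: the origin (TCP) lies on the centre line of the jaws, within the pads' length; the fingertips stand 14 mm ahead of it and the grasp point (between the pads) lies 5 mm behind it; z points along the fingers, y is the line along which they close (so a half turn about z gives the same grasp; the last joint's range is limited). The gripper opens to 85 mm and grips with 20 to 120 N. Pads are 22 mm wide; open, the fingers measure 114 mm over their backs; the gripper's body (76 mm by 85 mm) begins 54 mm behind the grasp point. The pads swing forward as they close: fully open they stand 13 mm farther back than shut.
Start: joints at [1.234, 0.264, 1.604, -0, 1.274, -0.037], TCP at [0.199, 0.645, 0.245] pointing down, gripper open.
Joint ranges: [-2.63, 2.63], [-0.94, 2.18], [0.31, 2.57], [-1.31, 4.45], [0, 2.66], [-2.55, 2.55]. Speed limits (rad/s): [2.57, 2.57, 3.14, 3.14, 3.14, 3.14].

INTERFACE

Orientations are given as a unit quaternion [x, y, z, w].
In Python, from cell import arm gives the robot as it stands.
- The arm moves only by the tool apply_moves, never from a script. Its argument "targets" is a list of rows, each a list of 3 entries, a list of its own where there are three numbers: the turn, a rotation vector about the tool's x, y, z in degrees, then the shift along the tool's x, y, z in m, then the opening in per cent of the stroke, from 0 (shut) to 100 (fully open). A call has 1 to 5 rows; each row shifts and turns the commanded pose from where the row before left it, along the tool's axes as they then stand; what a row does not reach is not made up. A row lasts 1/10 s, in which the tool goes at most 50 mm and 8.59 degrees, less where a joint would pass 70% of its speed; a pose out of reach is approached as far as the arm can. A call is refused whole if a number of a shift passes 0.05 or a number of a turn 8.59, either way. A call with a gripper value outside its range is refused whole. The fingers move at their own pace and stop on an object; "newtons" is the grip in N (left out, the last holds). Time passes only in rows, so rows that do not move let the fingers close. It gives the time, the measured TCP pose, the force, the opening and the grip force at its end, in the units of the state.
- arm.observe(): the state, without advancing time (a new reading comes with each control period).
- arm.snapshot(name): name is "side" or "top" or "wrist"; returns a dict with "frame" (420x560x3 uint8, blue, green, red), "intrinsics" (3x3 intrinsics, pixels), "R" (3x3) and "t" (3): a world point X has camera coordinates R X + t. Camera axes: x right, y down, z forward; pixel columns grow to the right and rows downward; lengths in m; the calibration is good to about 2 mm. A picture is of the moment at which its call begins. There is no depth.
- arm.sign_off(): hands the job in; it is judged then, once.
The state is a dict: "t": time; "qpos": joint angles; "qd": joint speeds; "joint_efforts": joint torques, N m; "position": TCP position; "orientation": TCP orientation; "ft_force": force on the tool from outside, world axes, zero at the start; "moment": the same for the moment, N m; "grip_width": finger opening in m; "grasp_force": force on a finger pad.
Only numpy, scipy, OpenCV 4.12 (cv2) and the standard library are available. Lean on these libraries where they do the work, as an engineer would, in place of code of your own. Each camera call takes 0.05 s, during which the arm holds its last target. There are 200 camera calls.

TASK

Start the board test on the bench tester with closed fingers: first push the raised half of the rocker fully down, then press the square key fully in so that it stays in, and last press the round button fully down and finish while still holding it down. Only press these controls, in that order, each one only when its turn comes: do not lift the modules out of the tester, do not turn the knob, and leave the jar, the cap and the screwdriver where they are.

Things in the scene. Friction and masses are not known exactly. Their poses are not given: they have to be found in the camera images.
- tester: bench tester, fixed: white chassis 190 x 190 x 45 mm high with a grey open tray of four wells (2 x 2, centres at x and y = +-38.75 mm, well floor 50 mm above the bench, tray walls up to 70 mm) on top. Origin at the centre of its underside, on the bench; x points away from the robot at yaw 0 (it is turned up to 0.45 rad)
- rocker_mod: module with the white rocker: 70 mm square, 30 mm tall, grey, loose in one of the tester's four wells (which well varies); origin at the centre of its underside, axes as the tester's. The rocker (40 mm wide along y, each half 25 mm long) tilts about the module's y axis, its pivot 38 mm above the module's origin; with the switch off its +x half rises at 0.4 rad and its -x half lies level
- rocker_push (a point): on the top face of the rocker's raised +x half, 17 mm from the pivot line along the face and 8 mm in from the outer edge (which starts 3 mm higher than this point); it moves with the rocker, 6 mm down over the full swing
- rocker (a joint): rocker angle (rad): about 0 with the +x half raised (off), 0.4 at its stop with the +x half pushed down level (on); stays where it is left, takes about 2 to 3 N on the raised half, and more as the stop is reached
- key_mod: module with the square white key: 70 mm square, 30 mm tall, grey, loose in one of the tester's four wells (which well varies); origin at the centre of its underside, axes as the tester's
- key_top (a point): centre of the top face of the square key, 30 x 30 mm, 14 mm proud of its module when out; moves down with the key
- key (a joint): key travel (m): 0 to 0.001 out, 0.008 fully in; takes about 2 N and stays where it is left
- run_mod: module with the round white button: 70 mm square, 30 mm tall, grey, loose in one of the tester's four wells (which well varies); origin at the centre of its underside, axes as the tester's
- run_top (a point): centre of the top face of the round button, 32 mm diameter, flat, 14 mm proud of its module when out; moves down with the button
- run (a joint): button travel (m): 0 out, 0.008 fully down; a spring, 1.5 N to start and 5 N fully down, returns when let go
- knob_mod: module with the knob: 70 mm square, 30 mm tall, grey, loose in one of the tester's four wells (which well varies); origin at the centre of its underside, axes as the tester's. The round white knob (30 mm across, 26 mm proud, a 7 mm wide bar on top) is to be left alone
- knob_pointer (a point): one end of the bar on top of the knob, 15 mm from the knob's axis
- jar: closed jar, 40 mm diameter, 55 mm tall, standing on the bench beside the tester (+y side); origin at the centre of its underside
- cap: small open white plastic cap, 28 mm diameter, 26 mm tall, standing on the bench beside the tester (-y side); origin at the centre of its underside
- screwdriver: screwdriver, 160 mm long, lying along its own x axis on the bench beyond the cap; origin under its middle
- board: green circuit board on a black frame, 130 x 180 mm, 37 mm high, fixed beyond the tester's far (+x) side; origin at the centre of its underside
Things that resemble listed ones, but are neither listed nor needed, are in the scene too. Leave any blue or yellow look-alike of the rocker_mod alone.

How it is judged:
By the outcome, as a careful person would: the job done as asked, in the order asked, and still so for the second after the job is handed in, while the arm keeps its last pose, push and grip.
It also fails if it takes over 35 s, if anything falls off the work surface, if the arm or the gripper's body presses on something with over 40 N, if the wrist force passes 120 N, or if a joint passes its speed limit or range.

## Working session

There is one attempt and no reset: what is moved stays moved. The work goes in short steps, Python scripts to look and compute and a tool call to move; the robot and the scene stay as the last step left them, time stands still between calls to the robot, and variables do not carry over. Pictures are saved under pics/ and viewed, at most 10 in all, crops included, and the job is handed in when it is done.

Besides the shell and the picture viewer there is one more tool, called as name(argument=value, ...), one argument or row to a line, values as JSON. apply_moves: Moves the arm, as the interface text tells. Its arguments: {"type":"object","properties":{"targets":{"type":"array"},"newtons":{"type":"number"}},"required":["targets"]}

```bash
mkdir -p pics
python3 - <<'E'
from cell import arm
import cv2
for n in("top","side"):
    s=arm.snapshot(n);cv2.imwrite(f"pics/{n}0.png",s["frame"]);print(n,s["intrinsics"],s["R"],s["t"])
o=arm.observe();print(o["t"],o["position"],o["orientation"],o["grip_width"])
E
```

```text
top [[405.64913919   0.         285.74858115]
 [  0.         405.64913919 213.12815059]
 [  0.           0.           1.        ]] [[-0.09519397 -0.9954504  -0.00407485]
 [-0.97424744  0.09400531 -0.20495103]
 [ 0.20440165 -0.01554019 -0.97876375]] [0.0146651  0.58526619 0.83300035]
side [[392.84699342   0.         280.16227014]
 [  0.         392.84699342 202.98132063]
 [  0.           0.           1.        ]] [[ 0.77406879 -0.6330817   0.00500604]
 [-0.40260726 -0.49833932 -0.76783157]
 [ 0.48859482  0.59233899 -0.64063221]] [-0.44912105  0.27667353  0.71218181]
0.1 [0.19913301 0.64428755 0.24406764] [ 1.49339976e-01  9.88785366e-01 -1.01741364e-03 -1.88317532e-04] 0.08522645900577872
```

View pics/top0.png

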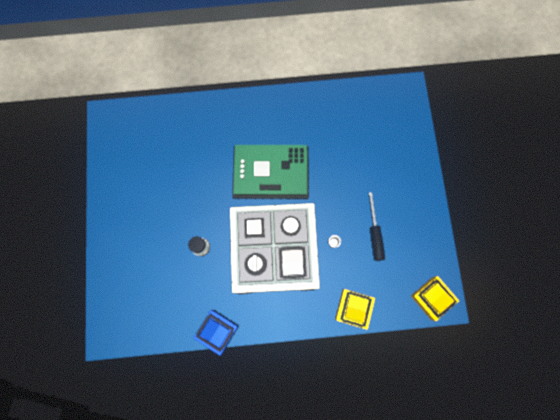

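View pics/side0.png

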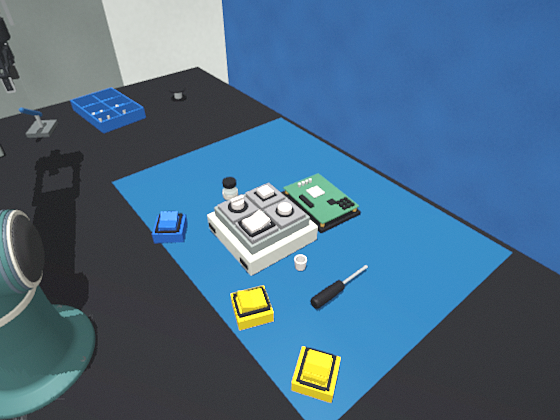

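The top view shows the key at (254,227), the round button at (290,226), the knob at (256,264) and the rocker at (292,262). The side view agrees with this layout, and the tester's yaw is small. Next I'll measure the positions by casting rays.

```bash
cat > h.py <<'E'
import numpy as np,cv2
def ray(s,uv,z):
    K,R,t=(np.array(s[k]) for k in("intrinsics","R","t"))
    d=R.T@np.linalg.solve(K,np.r_[uv,1.]);c=-R.T@t
    return c+d*(z-c[2])/d[2]
def proj(s,X):
    p=np.array(s["intrinsics"])@(np.array(s["R"])@X+s["t"]);return p[:2]/p[2]
def blobs(s,roi,thr=190,amin=60,amax=1500):
    f=s["frame"];m=np.uint8((f.min(2)>thr)*255);k=np.zeros_like(m);x0,y0,x1,y1=roi;k[y0:y1,x0:x1]=m[y0:y1,x0:x1]
    n,l,st,c=cv2.connectedComponentsWithStats(k,connectivity=4)
    return [(c[i],st[i]) for i in range(1,n) if amin<st[i,4]<amax]
E
python3 - <<'E'
from cell import arm
from h import *
s=arm.snapshot("top")
f=s["frame"]
for thr in(170,200,225):
  print(thr)
  for c,st in blobs(s,(238,212,312,284),thr): print(c.round(1),st,ray(s,c,.094).round(4))
m=np.uint8((f.min(2)>120)*255)
cs=[c for c in cv2.findContours(m[195:300,220:330],cv2.RETR_EXTERNAL,cv2.CHAIN_APPROX_NONE)[0] if cv2.contourArea(c)>3000]
r=cv2.minAreaRect(cs[0]+np.array([220,195]));P=np.array([ray(s,p,.045) for p in cv2.boxPoints(r)]);print(P.round(4),P.mean(0),[np.arctan2(*(P[(i+1)%4]-P[i])[1::-1]) for i in range(4)])
cv2.imwrite("pics/c.png",cv2.resize(f[195:300,220:330],None,fx=5,fy=5,interpolation=cv2.INTER_CUBIC))
E
```

```text
170
[253.6 227.3] [238 212  33  32 599] [0.5532 0.0294 0.094 ]
[290.3 224.8] [283 218  16  15 187] [ 0.551  -0.0479  0.094 ]
[253.8 226.6] [247 219  15  16 210] [0.5546 0.0289 0.094 ]
[292.1 262.1] [282 250  22  26 521] [ 0.4728 -0.0441  0.094 ]
[254.8 263.1] [248 255  15  17 186] [0.4782 0.0329 0.094 ]
200
[310.  235.9] [308 212   4  64 159] [ 0.5237 -0.0868  0.094 ]
[256.9 235.3] [240 217  30  27 233] [0.5356 0.0238 0.094 ]
[289.8 234.2] [276 218  31  24 274] [ 0.5312 -0.0449  0.094 ]
[290.2 224.7] [283 218  15  15 176] [ 0.5514 -0.0478  0.094 ]
[253.6 226.6] [247 220  15  14 197] [0.5547 0.0293 0.094 ]
[255.8 264.3] [240 248  32  33 453] [0.4754 0.0309 0.094 ]
[292.2 262. ] [282 250  21  25 483] [ 0.4731 -0.0443  0.094 ]
[254.6 262.9] [248 255  14  16 167] [0.4785 0.0333 0.094 ]
[294.1 282. ] [271 279  41   5 101] [ 0.432  -0.0441  0.094 ]
225
[310.2 231.8] [308 212   4  53 113] [ 0.5322 -0.0882  0.094 ]
[290.3 224.7] [283 218  15  15 166] [ 0.5513 -0.048   0.094 ]
[253.5 226.6] [247 220  14  14 194] [0.5548 0.0295 0.094 ]
[292.2 262. ] [282 250  21  25 464] [ 0.4731 -0.0443  0.094 ]
[254.5 263. ] [248 255  14  16 161] [0.4784 0.0334 0.094 ]
[[ 0.6154  0.0888  0.045 ]
 [ 0.6059 -0.1109  0.045 ]
 [ 0.413  -0.0985  0.045 ]
 [ 0.4223  0.0925  0.045 ]] [ 0.51418075 -0.00702359  0.045     ] [np.float64(-1.6182336832709012), np.float64(3.077529618768871), np.float64(1.5221264521785312), np.float64(-0.01927725470533139)]
```

View pics/c.png

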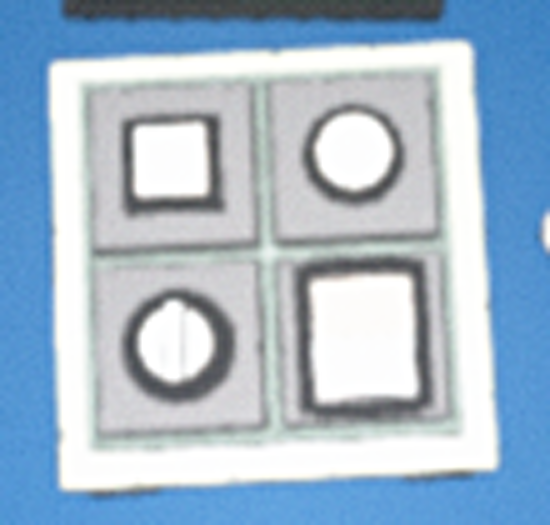

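Tester yaw is about -0.045 rad. Targets: rocker push point (0.489,-0.0455), key (0.5545,0.029), button (0.551,-0.048). I'll turn the tool about -14.6° to line up with the tester, close the fingers and travel at height.

apply_moves(
  targets=[
    [[0,0,-7.3],[0,0,0],0],
    [[0,0,-7.3],[0,0,0],0],
    [[0,0,0],[-0.02,-0.042,0],0],
    [[0,0,0],[-0.02,-0.042,0],0],
    [[0,0,0],[-0.02,-0.042,0],0],
  ],
  newtons=40,
)

```text
t: 0.65
position: [0.2537, 0.5148, 0.2445]
orientation: [0.022, 1.0, -0.001, -0.0]
ft_force: [1.5, 0.2, -0.5]
grip_width: 0.0125
grasp_force: 0.0
```

apply_moves(
  targets=[
    [[0,0,0],[-0.02,-0.042,0],0],
    [[0,0,0],[-0.02,-0.042,0],0],
    [[0,0,0],[-0.02,-0.042,0],0],
    [[0,0,0],[-0.02,-0.042,0],0],
    [[0,0,0],[-0.02,-0.042,0],0],
  ],
)

```text
t: 1.15
position: [0.3442, 0.3002, 0.2451]
orientation: [0.022, 1.0, -0.0, 0.0]
ft_force: [0.6, -0.5, 0.6]
grip_width: -0.0001
grasp_force: 0.0
```

apply_moves(
  targets=[
    [[0,0,0],[-0.02,-0.042,0],0],
    [[0,0,0],[-0.02,-0.042,0],0],
    [[0,0,0],[-0.02,-0.042,0],0],
    [[0,0,0],[-0.02,-0.042,0],0],
    [[0,0,0],[-0.02,-0.042,0],0],
  ],
)

```text
t: 1.65
position: [0.4347, 0.0859, 0.2453]
orientation: [0.022, 1.0, 0.0, 0.0]
ft_force: [0.7, -0.5, -0.2]
grip_width: -0.0005
grasp_force: 0.0
```

apply_moves(
  targets=[
    [[0,0,0],[-0.02,-0.043,0],0],
    [[0,0,0],[-0.02,-0.042,0.01],0],
    [[0,0,0],[-0.019,-0.042,0.01],0],
    [[0,0,0],[0,0,0.02],0],
    [[0,0,0],[0,0,0],0],
  ],
)

```text
t: 2.15
position: [0.4856, -0.0429, 0.2022]
orientation: [0.024, 1.0, 0.0, -0.003]
ft_force: [0.3, -0.5, -0.0]
grip_width: 0.0002
grasp_force: 0.0
```

Run:
```python
from cell import arm
from h import *
s=arm.snapshot("wrist");cv2.imwrite("pics/w1.png",s["frame"])
o=arm.observe();print(o["position"],o["orientation"],o["ft_force"])
for n,X in dict(push=(.489,-.0455,.0946),key=(.5545,.029,.094),run=(.551,-.048,.094)).items(): print(n,proj(s,np.array(X)).round(0))
for c,st in blobs(s,(0,0,560,420),200,300,30000): print(c.round(1),st,ray(s,c,.094).round(4))
```

```text
[ 0.48618409 -0.04205507  0.20353512] [ 2.32591689e-02  9.99726869e-01  4.00494205e-04 -2.24477338e-03] [-0.76902533  0.27782828  0.47033468]
push [282. 225.]
key [382. 300.]
run [283. 300.]
[278.5 130.2] [ 228  122  101   18 1703] [ 0.4228 -0.0447  0.094 ]
[399.  130.3] [ 351  122   95   28 1620] [0.4268 0.0352 0.094 ]
[280.5 179.2] [252 171  57  24 958] [ 0.4558 -0.0451  0.094 ]
[379.2 205. ] [371 187  18  37 411] [0.4778 0.0239 0.094 ]
[397.9 207.9] [387 187  24  45 679] [0.4806 0.0372 0.094 ]
[227.5 294.8] [222 265  12  58 506] [ 0.5445 -0.0906  0.094 ]
[380.1 299.2] [ 361  284   39   32 1133] [0.5541 0.0272 0.094 ]
```

View pics/w1.png

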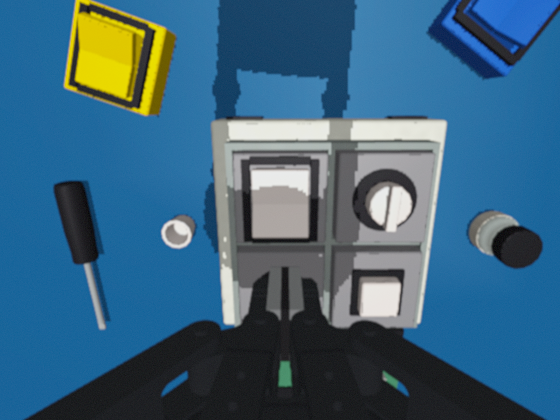

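The wrist view matches. The rocker's raised half is at rows 205–240 around column 281, with the push point at (282,225), and the key at (380,299) is within 2 mm of the estimate. Now descending on the rocker.

apply_moves(
  targets=[
    [[0,0,0],[-0.003,-0.003,0.03],0],
    [[0,0,0],[0,0,0.03],0],
    [[0,0,0],[0,0,0.012],0],
    [[0,0,0],[0,0,0],0],
    [[0,0,0],[0,0,0],0],
  ],
)

```text
t: 2.7
position: [0.4913, -0.0444, 0.1345]
orientation: [0.022, 1.0, -0.0, 0.001]
ft_force: [-0.4, -0.2, 0.4]
grip_width: -0.0002
grasp_force: 0.0
```

apply_moves(
  targets=[
    [[0,0,0],[0,0,0.006],0],
    [[0,0,0],[0,0,0.006],0],
    [[0,0,0],[0,0,0.006],0],
    [[0,0,0],[0,0,0.005],0],
    [[0,0,0],[0,0,0.003],0],
  ],
)

```text
t: 3.2
position: [0.4917, -0.0451, 0.1076]
orientation: [0.023, 1.0, -0.0, 0.001]
ft_force: [1.7, -0.1, 2.6]
grip_width: -0.0
grasp_force: 1.2
```

apply_moves(
  targets=[
    [[0,0,0],[0,0,0.002],0],
    [[0,0,0],[0,0,0.002],0],
    [[0,0,0],[0,0,0],0],
  ],
)

```text
t: 3.5
position: [0.4915, -0.0451, 0.1058]
orientation: [0.022, 1.0, -0.0, 0.0]
ft_force: [-5.1, 0.9, 18.5]
grip_width: 0.0003
grasp_force: 8.6
```

apply_moves(
  targets=[
    [[0,0,0],[0,0,0.002],0],
    [[0,0,0],[0,0,0],0],
  ],
)

```text
t: 3.7
position: [0.4916, -0.0451, 0.1056]
orientation: [0.022, 1.0, -0.0, 0.0]
ft_force: [-9.0, 1.9, 28.5]
grip_width: 0.0001
grasp_force: 14.6
```

The push is stiff at 28 N, so the rocker is probably at its stop. I'll lift and check.

apply_moves(
  targets=[
    [[0,0,0],[0,0,-0.02],0],
    [[0,0,0],[0,0,-0.03],0],
    [[0,0,0],[-0.02,0.038,-0.03],0],
    [[0,0,0],[-0.04,0.03,0],0],
    [[0,0,0],[0,0,0],0],
  ],
)

```text
t: 4.2
position: [0.5566, 0.0212, 0.1808]
orientation: [0.021, 1.0, 0.001, 0.002]
ft_force: [0.2, -0.7, -0.2]
grip_width: -0.0002
grasp_force: 0.0
```

Run:
```python
from cell import arm
from h import *
a=arm.snapshot("wrist");b=arm.snapshot("side")
x,y=map(int,proj(b,np.array([.475,-.045,.09])))
c=cv2.resize(b["frame"][y-38:y+38,x-50:x+50],(560,426),interpolation=cv2.INTER_CUBIC)[:420]
old=cv2.imread("pics/side0.png");d=cv2.resize(old[y-38:y+38,x-50:x+50],(560,426),interpolation=cv2.INTER_CUBIC)[:420]
r1=cv2.resize(np.hstack([c,d]),(800,300));r2=cv2.resize(a["frame"],(400,300));r2=np.hstack([r2,np.zeros_like(r2)])
cv2.imwrite("pics/r.png",np.vstack([r1,r2]))
o=arm.observe();print(o["position"],o["orientation"],o["ft_force"])
```

```text
[0.55208576 0.01918466 0.17880245] [ 2.16522593e-02  9.99764368e-01 -1.73788516e-04 -1.53582069e-03] [-0.87056577 -1.91502703 -0.26964834]
```

View pics/r.png

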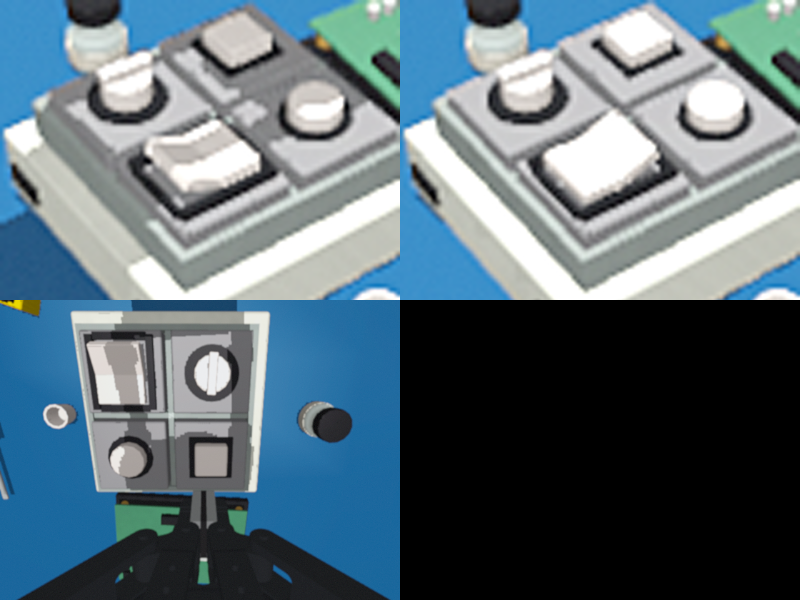

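The rocker has flipped: in the left crop its near half is now raised and its far half is level. Next is the key, whose contact height also checks the fingertip height.

apply_moves(
  targets=[
    [[0,0,0],[0,0.008,0.02],0],
    [[0,0,0],[0,0,0.025],0],
    [[0,0,0],[0,0,0.007],0],
    [[0,0,0],[0,0,0],0],
    [[0,0,0],[0,0,0],0],
  ],
)

```text
t: 4.8
position: [0.5527, 0.0261, 0.1283]
orientation: [0.023, 1.0, -0.0, -0.0]
ft_force: [-0.4, -1.4, 0.1]
grip_width: -0.0
grasp_force: 0.0
```

apply_moves(
  targets=[
    [[0,0,0],[0,0,0.006],0],
    [[0,0,0],[0,0,0.004],0],
    [[0,0,0],[0,0,0.003],0],
  ],
)

```text
t: 5.1
position: [0.5532, 0.0265, 0.1151]
orientation: [0.023, 1.0, -0.0, 0.0]
ft_force: [0.5, 0.1, 0.7]
grip_width: -0.0002
grasp_force: 0.0
```

apply_moves(
  targets=[
    [[0,0,0],[0,0,0.003],0],
    [[0,0,0],[0,0,0],0],
  ],
)

```text
t: 5.3
position: [0.5526, 0.0266, 0.1114]
orientation: [0.022, 1.0, -0.0, -0.0]
ft_force: [0.6, -0.5, -0.5]
grip_width: 0.0001
grasp_force: 0.0
```

apply_moves(
  targets=[
    [[0,0,0],[0,0,0.003],0],
    [[0,0,0],[0,0,0],0],
  ],
)

```text
t: 5.5
position: [0.5528, 0.0266, 0.1086]
orientation: [0.022, 1.0, -0.0, -0.0]
ft_force: [-0.4, 0.2, 0.2]
grip_width: 0.0003
grasp_force: 0.0
```

apply_moves(
  targets=[
    [[0,0,0],[0,0,0.003],0],
    [[0,0,0],[0,0,0],0],
  ],
)

```text
t: 5.7
position: [0.5531, 0.0267, 0.1058]
orientation: [0.022, 1.0, 0.0, 0.0]
ft_force: [0.8, 0.4, 0.6]
grip_width: 0.0
grasp_force: 0.0
```

apply_moves(
  targets=[
    [[0,0,0],[0,0,0.003],0],
    [[0,0,0],[0,0,0],0],
  ],
)

```text
t: 5.9
position: [0.553, 0.0266, 0.1027]
orientation: [0.023, 1.0, -0.0, 0.0]
ft_force: [0.2, -0.1, -0.1]
grip_width: 0.0001
grasp_force: 0.0
```

No contact where I expected it. Looking.

Run:
```python
from cell import arm
from h import *
b=arm.snapshot("side");t=arm.snapshot("wrist")
x,y=map(int,proj(b,np.array([.54,.02,.1])))
c=cv2.resize(b["frame"][y-45:y+45,x-60:x+60],(800,600),interpolation=cv2.INTER_CUBIC)
c[:225,500:]=cv2.resize(t["frame"],(300,225))
cv2.imwrite("pics/k.png",c)
o=arm.observe();print(o["position"],o["ft_force"])
```

```text
[0.55284762 0.02662702 0.10269204] [ 0.14320345 -0.04681967  0.43206222]
```

View pics/k.png

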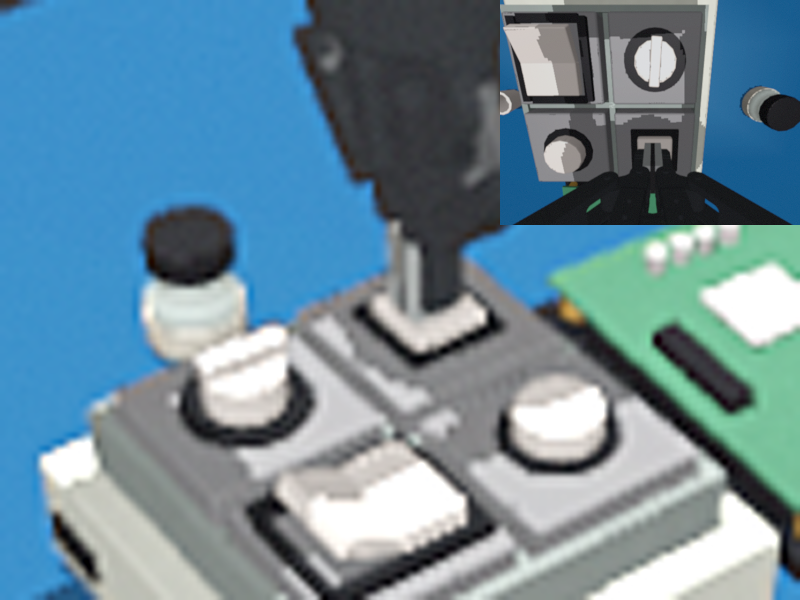

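The key already sits visibly lower than the button, so it is sliding in under friction with the contact force relaxing. I'll continue to the stop.

apply_moves(
  targets=[
    [[0,0,0],[0,0,0.003],0],
    [[0,0,0],[0,0,0],0],
  ],
)

```text
t: 6.2
position: [0.5533, 0.0266, 0.1001]
orientation: [0.023, 1.0, 0.0, 0.0]
ft_force: [-0.6, 0.0, 2.3]
grip_width: 0.0002
grasp_force: 1.1
```

apply_moves(
  targets=[
    [[0,0,0],[0,0,0.002],0],
    [[0,0,0],[0,0,0],0],
  ],
)

```text
t: 6.4
position: [0.5533, 0.0266, 0.0999]
orientation: [0.022, 1.0, -0.0, 0.0]
ft_force: [-4.9, 0.3, 12.9]
grip_width: 0.0003
grasp_force: 6.7
```

The key hit its stop at tip height 0.086, exactly the expected travel. Now the round button.

apply_moves(
  targets=[
    [[0,0,0],[0,0,-0.02],0],
    [[0,0,0],[0,0,-0.02],0],
    [[0,0,0],[0,-0.037,0],0],
    [[0,0,0],[-0.001,-0.037,0],0],
    [[0,0,0],[0,0,0],0],
  ],
)

```text
t: 6.9
position: [0.5507, -0.0506, 0.138]
orientation: [0.024, 1.0, -0.001, 0.0]
ft_force: [0.7, 0.1, 0.2]
grip_width: 0.0002
grasp_force: 0.0
```

Run:
```python
from cell import arm
from h import *
b=arm.snapshot("side");t=arm.snapshot("wrist")
x,y=map(int,proj(b,np.array([.51,0,.09])))
c=cv2.resize(b["frame"][y-45:y+45,x-60:x+60],(800,600),interpolation=cv2.INTER_CUBIC)
c[:225,500:]=cv2.resize(t["frame"],(300,225))
cv2.imwrite("pics/k2.png",c)
o=arm.observe();print(o["position"],o["ft_force"])
```

```text
[ 0.55039    -0.04789462  0.13755666] [-0.49591834 -0.16520265  0.50263136]
```

View pics/k2.png

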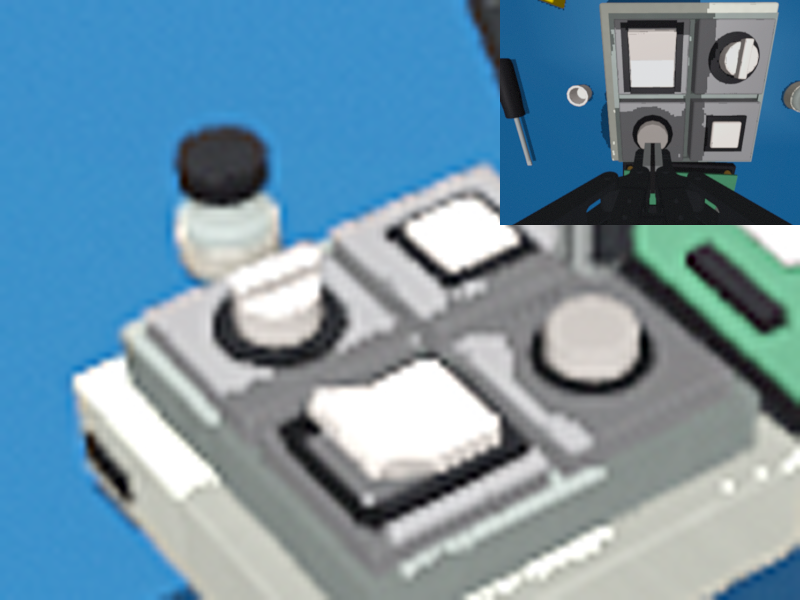

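The key at (465,235) stays in, the rocker's far half is down with its near half raised, and the button at (590,335) is out. Pressing the button.

apply_moves(
  targets=[
    [[0,0,0],[0,0,0.015],0],
    [[0,0,0],[0,0,0.01],0],
    [[0,0,0],[0,0,0.005],0],
    [[0,0,0],[0,0,0.003],0],
    [[0,0,0],[0,0,0],0],
  ],
)

```text
t: 7.5
position: [0.5499, -0.0466, 0.1042]
orientation: [0.022, 1.0, 0.0, -0.001]
ft_force: [-1.7, 1.2, 3.5]
grip_width: 0.0
grasp_force: 1.5
```

apply_moves(
  targets=[
    [[0,0,0],[0,0,0.003],0],
    [[0,0,0],[0,0,0.002],0],
    [[0,0,0],[0,0,0],0],
  ],
)

```text
t: 7.8
position: [0.551, -0.0471, 0.1003]
orientation: [0.023, 1.0, 0.0, 0.0]
ft_force: [-1.4, 2.3, 4.5]
grip_width: -0.0
grasp_force: 2.4
```

apply_moves(
  targets=[
    [[0,0,0],[0,0,0.002],0],
    [[0,0,0],[0,0,0],0],
    [[0,0,0],[0,0,0],0],
  ],
)

```text
t: 8.1
position: [0.5511, -0.0471, 0.0999]
orientation: [0.023, 1.0, 0.0, 0.0]
ft_force: [-6.4, 3.3, 13.6]
grip_width: -0.0
grasp_force: 6.6
```

The button is held at its stop with 13.6 N, above the 5 N spring.

```bash
python3 -c "
from cell import arm
o=arm.observe();print(o['position'],o['ft_force']);print(arm.sign_off())"
```

```text
[ 0.5511473  -0.04714159  0.09991706] [-6.43162801  3.26453524 13.64779705]
the job is handed in; nothing more can be done
None
```

I pushed the rocker down, pressed the square key in (it stayed in), then pressed the round button to its stop, and handed the job in at about 8 s while still holding the button down with about 14 N; no verdict came back.

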